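Slide the backup battery home into its charging dock

TASK

Push the heavy upright battery box across the bench into its charging dock: bring it in front of the mouth, then slide it in until it is fully home, flat against the back stop. Push low near its base so that it slides standing up; do not lift it or let it tip, and leave the other loose things where they are.

Things in the scene. Friction and masses are not known exactly. Their poses are not given: they have to be found in the camera images.
- battery: Heavy battery box: dark upright block 40 mm deep (its x), 80 mm wide (y), body 67 mm high, loose, about 0.85 kg. Origin: centre of its underside, z up; same front and back. Pushed on a broad face higher than about 25 mm it may tip. Starts 12 to 16 cm before the dock, left or right of the mouth, turned up to 0.3 rad against it.
- battery_handle (a point): Middle of the thin black carrying handle on top of the battery box, 76 mm above its underside; the bar is 8 mm thick, runs along the box's y and reaches 80 mm high. Not needed: the box is to be pushed, not lifted.
- dock: Charging dock, fixed: low aluminium U, walls 26 mm high, 4 mm thick, no floor of its own. Origin: on the bench where the battery's origin lies when fully home. x points in, to the stop; y across. Side walls inside at y = +-48 mm (x = -10 to +24 mm); flared lips from x = -10 to -33 mm widen the mouth to +-62 mm. The mouth faces -x, roughly to the robot.
- dock_stop (a point): Middle of the inner face of the dock's back stop (x = +20 mm in the dock's frame), 13 mm above the bench; the battery's broad face lies flat against it when home. Two flat brass contacts sit on it; a grey housing 36 x 70 x 44 mm stands behind.
- tape_roll: Roll of tan tape lying flat, 52 mm across, 18 mm high, loose; origin at the centre of its underside. It stands in front of the dock on the side where the battery is not. To be left alone.
- blue_cap: Round blue cap, 34 mm across, 20 mm high, loose, behind and left of the dock; origin at the centre of its underside. To be left alone.
- press_die: Pale grey round press die with a recess in its top, 42 mm across, 12 mm high, loose, left of the work; origin at the centre of its underside. To be left alone.
Not all that is in view belongs to the job. Of the things that look like the battery, take the one that is farthest to the robot's right at the start.

How it is judged:
By the outcome, as a careful person would: the job done as asked, in the order asked, and still so for the second after the job is handed in, with the robot touching nothing.
It also fails if it takes over 64 s, if anything falls off the work surface, if the arm or the gripper's body presses on something with over 40 N, if the wrist force passes 120 N, or if a joint passes its speed limit or range.

ROBOT

A 6-joint arm with a two-finger parallel gripper is mounted at the origin on a cart in front of the work surface, level with it; the furniture and walls round the work are solid. World frame = base frame: x ahead of the robot, y to its left, z up, the work surface at z = 0. Lengths are in mm, angles in rad, forces in N, time in s.
With the tool pointing down it reaches from about 325 to 850 mm from the base axis. Payload 15.5 kg.
Tool frame: the origin (TCP) lies midway between the tips of the shut fingers; the grasp point (between the pads) lies 19 mm behind it; z points along the fingers, y is the direction in which the jaws open and shut (so a half turn about z gives the same grasp; the last joint's range is limited). The gripper opens to 91 mm and grips with 3 to 60 N. Pads are 32 mm wide; open, the fingers measure 118 mm over their backs; the gripper's body (76 mm by 178 mm) begins 60 mm behind the grasp point.
Start: joints at [-1.395, 0.494, 1.345, -0, 1.302, -0.096], TCP at [167.792, -602.057, 213.915] pointing down, gripper open.
Joint ranges: [-2.91, 2.91], [-0.82, 2.16], [0.22, 2.67], [-1.22, 4.37], [0.12, 2.79], [-3.08, 3.08]. Speed limits (rad/s): [1.89, 1.89, 2.57, 3.01, 3.01, 3.01].

INTERFACE

Orientations are given as a unit quaternion [w, x, y, z].
In Python, from bench import arm gives the robot as it stands.
- The arm moves only by the shell command python3 -m inch 'ROWS' [FORCE]. ROWS is JSON, a list of rows, each an object of numbers: "tx", "ty", "tz": the shift along the world's x, y, z in mm; "ax", "ay", "az": the turn, a rotation vector about the world's x, y, z in rad; "grip": the gripper's target within -1 to 1 (shut at 1, half-way at 0, fully open at -1). In form: [{"tx": .., "ty": .., "tz": .., "ax": .., "ay": .., "az": .., "grip": ..}, ...]. A call has 1 to 12 rows; each row is the pose to reach, as a shift and turn from the pose commanded when the call began; what a row does not reach only later rows make up. A row lasts 1/10 s, in which the tool goes at most 50 mm and 8.59 degrees, less where a joint would pass 70% of its speed; a pose out of reach is approached as far as the arm can. A call with a gripper value outside its range is refused whole. The fingers move at their own pace and stop on an object; FORCE is the grip in N (left out, the last holds). Time passes only in rows, so rows that repeat a pose let the fingers close. It gives the time, the measured TCP pose, the force and the opening at its end, in the units of the state.
- arm.get_state(): the state, without advancing time (a new reading comes with each control period).
- arm.get_image(name): name is "side" or "top"; returns the picture (420x560x3 uint8, red, green, blue); there is no depth.
- arm.camera_model(name): a dict with "fx", "fy", "cx", "cy" (pixels), "T" (4x4, takes a point from camera to world coordinates). Camera axes: x right, y up, looking along -z (the intrinsics and any distortion apply to the point x, -y, -z); pixel columns grow to the right and rows downward; lengths in mm; the calibration is good to about 2 mm. A picture is of the moment at which its call begins. camera_model takes no time and is no camera call.
- arm.job_done(): hands the job in, once; it reports no verdict.
Trained networks look in the newest picture that a camera, given by its name, has taken for a name from the list of things; names that differ only in an ending like _2 or _b are one class to them, and where a whole thing is asked for, a point or a joint stands for the part that bears it (a point fixed in the world has none). Each returns a list of dicts, best first, with "score" (0 to 1); they miss things now and then, are a little off and sometimes report something else, mostly with a low value. They report only what shows in the picture. A call takes as long as a camera call. They do not tell look-alikes from the thing itself.
- arm.spot_in(camera, name): "extent" ([left, top, right, bottom] in pixels, round what is visible of it).
The state is a dict: "time_s": time; "joint_pos": joint angles; "joint_velocities": joint speeds; "joint_efforts": joint torques, N m; "tool_pos": TCP position; "orientation": TCP orientation; "force": force on the tool from outside, world axes, zero at the start; "torque": the same for the moment, N m; "opening": finger opening in mm.
Only numpy, scipy, OpenCV 4.12 (cv2) and the standard library are available. Lean on these libraries where they do the work, as an engineer would, in place of code of your own. Each camera call takes 0.05 s, during which the arm holds its last target.

## Working session

There is one attempt and no reset: what is moved stays moved. The work goes in short steps, Python scripts to look and compute and a shell command to move; the robot and the scene stay as the last step left them, time stands still between calls to the robot, and variables do not carry over. Pictures are saved under pics/ and viewed, and the job is handed in when it is done.

```bash
mkdir -p pics; ls; python3 - <<'E'
from bench import arm
import cv2
for n in ("top","side"):
    im=arm.get_image(n); cv2.imwrite(f"pics/{n}0.png",im[:,:,::-1])
    m=arm.camera_model(n); print({k:(v if k!='T' else [[round(float(c),3) for c in r] for r in v]) for k,v in m.items()})
    for o in ("battery","dock","tape_roll","battery_handle","dock_stop"):
        print(n,o,[( [round(x) for x in d['extent']],round(d['score'],2)) for d in arm.spot_in(n,o)])
s=arm.get_state(); print(s['time_s'],s['tool_pos'],s['orientation'],s['opening'])
E
```

```text
pics
{'fx': 481.82916762461355, 'fy': 481.82916762461355, 'cx': 276.60891311247354, 'cy': 201.429059216364, 'T': [[-0.023, 0.988, -0.154, 387.929], [-1.0, -0.023, 0.006, 31.468], [0.003, 0.154, 0.988, 1460.443], [0.0, 0.0, 0.0, 1.0]]}
top battery [([154, 240, 178, 265], 0.75), ([260, 204, 284, 229], 0.72), ([177, 209, 206, 231], 0.61), ([303, 232, 336, 251], 0.58)]
top dock [([333, 178, 377, 213], 0.91)]
top tape_roll [([378, 237, 397, 256], 0.66)]
top battery_handle [([263, 198, 287, 230], 0.7), ([307, 234, 338, 247], 0.67), ([153, 238, 174, 264], 0.63), ([182, 209, 208, 231], 0.57)]
top dock_stop [([333, 176, 378, 211], 0.71)]
{'fx': 483.09701542449045, 'fy': 483.09701542449045, 'cx': 277.3059127143722, 'cy': 214.45315164095823, 'T': [[-0.867, 0.294, -0.402, 178.583], [-0.498, -0.517, 0.696, 799.161], [-0.003, 0.804, 0.595, 743.646], [0.0, 0.0, 0.0, 1.0]]}
side battery [([235, 280, 255, 336], 0.94), ([280, 222, 315, 261], 0.81), ([235, 331, 283, 386], 0.71), ([337, 198, 369, 239], 0.63)]
side dock [([296, 167, 345, 205], 0.68)]
side tape_roll [([377, 184, 399, 198], 0.55)]
side battery_handle [([281, 223, 314, 256], 0.89), ([233, 280, 256, 338], 0.74), ([238, 331, 290, 387], 0.71), ([342, 200, 373, 241], 0.59)]
side dock_stop [([300, 167, 348, 210], 0.71), ([378, 180, 399, 198], 0.26)]
0.6 [ 167.78625414 -602.04400915  213.90143569] [-1.52239794e-05  9.90779126e-01  1.35486983e-01 -1.06072353e-06] 91.20010203041367
```

View pics/top0.png

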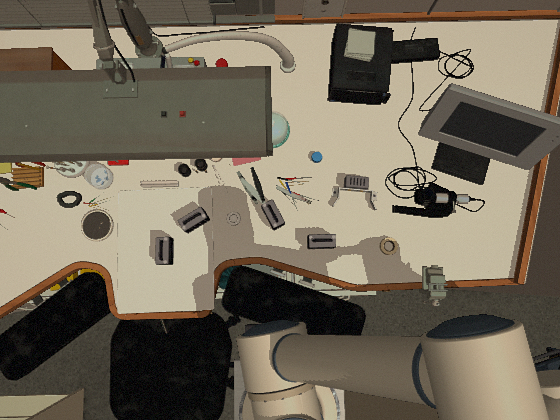

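View pics/side0.png

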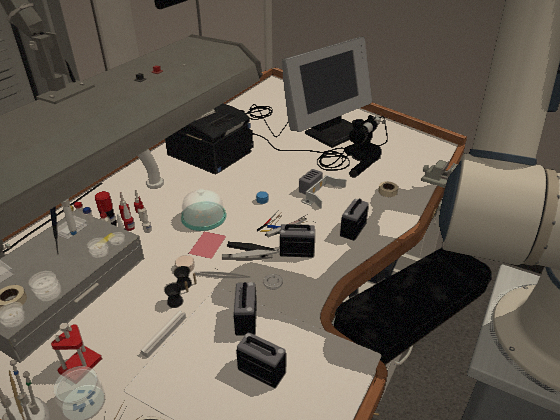

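Top view: four look-alike boxes at (165,250), (194,218), (272,214) and (321,241). The rightmost for the robot (−y = image right) is (321,241). The dock is at (355,190) and the tape at (389,245), on the other side of the mouth. Next, a close crop to check the choice.

```bash
cat > h.py <<'E'
import numpy as np
def project(arm,n,P):
    m=arm.camera_model(n);T=np.array(m['T']);P=np.atleast_2d(P)
    c=(P-T[:3,3])@T[:3,:3]
    return np.c_[m['cx']+m['fx']*c[:,0]/-c[:,2], m['cy']-m['fy']*c[:,1]/-c[:,2]]
def back(arm,n,uv,z):
    m=arm.camera_model(n);T=np.array(m['T']);out=[]
    for u,v in np.atleast_2d(uv):
        d=T[:3,:3]@np.array([(u-m['cx'])/m['fx'],-(v-m['cy'])/m['fy'],-1.]);o=T[:3,3]
        out.append(o+d*(z-o[2])/d[2])
    return np.array(out)
E
python3 - <<'E'
from bench import arm
import cv2
from h import *
print([k for k in arm.camera_model('top')])
t=cv2.imread("pics/top0.png"); s=cv2.imread("pics/side0.png")
cv2.imwrite("pics/ct.png",cv2.resize(t[165:265,290:410],None,fx=6,fy=6,interpolation=cv2.INTER_CUBIC))
cv2.imwrite("pics/cs.png",cv2.resize(s[160:250,290:410],None,fx=6,fy=6,interpolation=cv2.INTER_CUBIC))
print(back(arm,'top',[[321,241],[272,214],[355,190],[389,245]],60))
E
```

```text
['fx', 'fy', 'cx', 'cy', 'T']
[[ 486.26942252 -103.7604122    60.        ]
 [ 568.57666547   36.82280686   60.        ]
 [ 634.38545149 -209.82524221   60.        ]
 [ 470.11337468 -300.69933816   60.        ]]
```

View pics/ct.png

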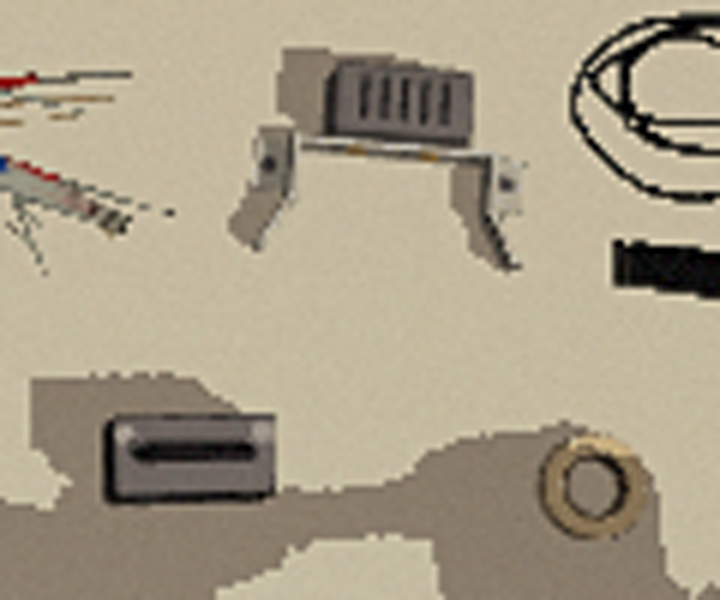

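View pics/cs.png

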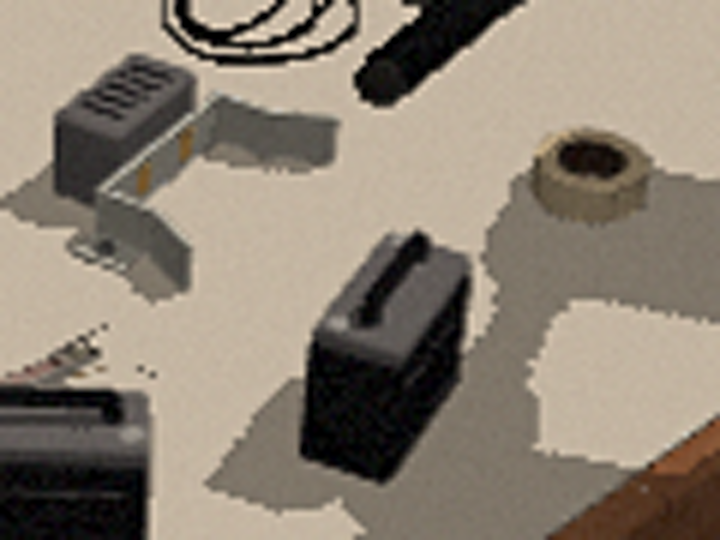

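The crop confirms it: the upright dark box at (321,241) stands left in front of the dock mouth and the tape is on the right. Now I fit poses from corner points in both views.

```bash
cat > fit.py <<'E'
from h import *
from scipy.optimize import least_squares
import cv2
def world(p,L):
    L=np.array(L,float);c,s=np.cos(p[2]),np.sin(p[2])
    return np.c_[p[0]+c*L[:,0]-s*L[:,1],p[1]+s*L[:,0]+c*L[:,1],L[:,2]]
def px(c,off): return (np.array(c,float)+.5)/6-.5+np.array(off)
def fit(arm,obs,p0):  # obs: list of (cam, L(3), uv)
    def r(p):
        return np.concatenate([project(arm,n,world(p,[L]))[0]-uv for n,L,uv in obs])
    s=least_squares(r,p0,loss='soft_l1',x_scale=[10,10,.1]);return s.x,r(s.x).reshape(-1,2)
B=[[a,b,z] for z in(0,67) for a,b in((20,40),(20,-40),(-20,-40),(-20,40))]
BE=[(4,5),(5,6),(6,7),(7,4),(0,1),(1,2),(2,3),(3,0),(0,4),(1,5),(2,6),(3,7)]
D=[[a,b,z] for z in(0,26) for a,b in((-33,62),(-10,48),(20,48),(20,-48),(-10,-48),(-33,-62))]
DE=[(i+k,i+k+1) for k in(0,6) for i in range(5)]
def draw(arm,n,im,box,pb,pd,f=6):
    u0,v0,u1,v1=box; o=cv2.resize(im[v0:v1,u0:u1],None,fx=f,fy=f,interpolation=cv2.INTER_CUBIC)
    for p,M,E,col in((pb,B,BE,(0,255,0)),(pd,D,DE,(0,0,255))):
        if p is None: continue
        q=(project(arm,n,world(p,M))-[u0,v0]+.5)*f-.5
        for a,b in E: cv2.line(o,tuple(int(x) for x in q[a]),tuple(int(x) for x in q[b]),col,1)
    return o
E
python3 - <<'E'
from bench import arm
from fit import *
T=(290,165);S=(290,160)
bo=[('top',(20,40,67),px((117,415),T)),('top',(20,-40,67),px((276,415),T)),('top',(-20,-40,67),px((275,495),T)),('top',(-20,40,67),px((114,493),T)),
('side',(20,40,67),px((315,328),S)),('side',(-20,40,67),px((385,362),S)),('side',(-20,-40,67),px((470,265),S)),('side',(20,40,0),px((302,455),S)),('side',(-20,40,0),px((380,483),S)),('side',(-20,-40,0),px((462,372),S))]
do=[('top',(20,48,26),px((300,144),T)),('top',(20,-48,26),px((490,158),T)),('top',(-33,62,26),px((260,248),T)),('top',(-33,-62,26),px((518,268),T)),
('side',(20,48,26),px((100,190),S)),('side',(20,-48,26),px((213,97),S)),('side',(-33,-62,26),px((337,120),S)),('side',(-33,62,26),px((190,262),S))]
pb,r=fit(arm,bo,[480,-104,0]);print(pb,r.round(1).tolist())
pd,r=fit(arm,do,[600,-205,-.1]);print(pd,r.round(1).tolist())
c,s=np.cos(pd[2]),np.sin(pd[2]);d=pb[:2]-pd[:2];print('battery in dock',c*d[0]+s*d[1],-s*d[0]+c*d[1],pb[2]-pd[2])
print('tape',back(arm,'top',[px((594,487),T)],18))
cv2.imwrite('pics/ot.png',draw(arm,'top',cv2.imread('pics/top0.png'),(290,165,410,265),pb,pd))
cv2.imwrite('pics/os.png',draw(arm,'side',cv2.imread('pics/side0.png'),(290,160,410,250),pb,pd))
E
```

```text
[ 4.87591561e+02 -1.06948479e+02 -2.71584662e-02] [[-0.6, -0.4], [0.5, -0.3], [0.8, 0.3], [-0.1, 0.5], [-2.0, -0.4], [1.9, -0.8], [1.2, -1.5], [-1.9, 0.5], [0.2, 1.3], [-0.3, 2.4]]
[ 6.20851271e+02 -2.14229551e+02 -1.04401576e-01] [[-0.2, 0.0], [-0.2, 0.2], [0.7, -0.4], [-1.1, -0.4], [0.9, 0.3], [0.8, 0.3], [-0.8, 0.2], [0.1, -2.6]]
battery in dock -143.71410223840294 92.80967435523553 0.07724310948719877
tape [[ 470.37225056 -309.2830002    18.        ]]
```

View pics/ot.png

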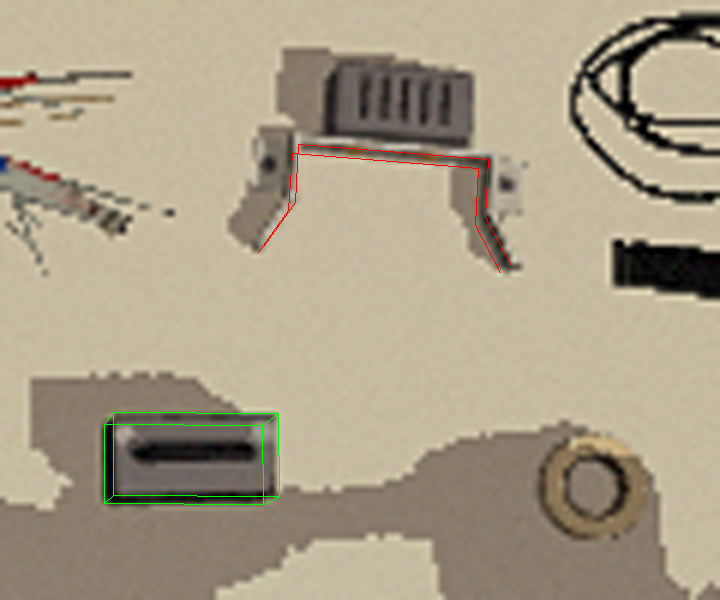

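View pics/os.png

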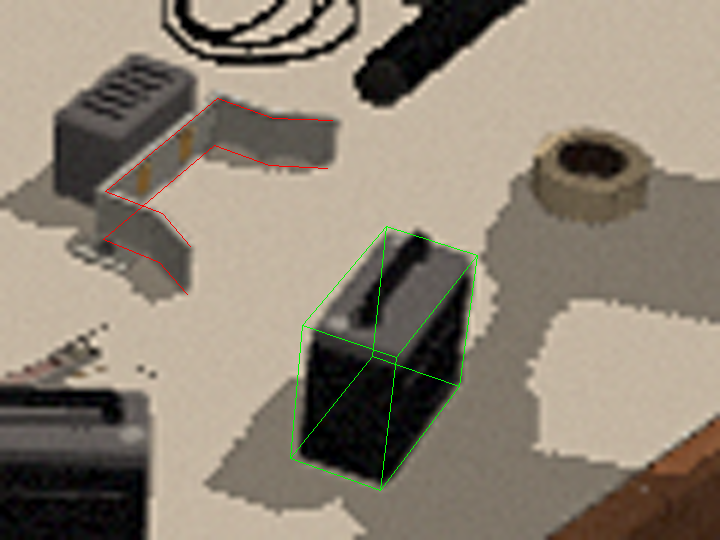

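Fitted poses: battery (488,−107, yaw −0.03), dock (621,−214, yaw −0.10), tape (470,−309). In the dock's frame the battery is at (−144, +93), which agrees with the statement.

Plan:
1. Push −y with the back of the shut fingers on the narrow face.
2. Go behind the box with the fingers part open, tips low, and push in.

First move is high, to the box's left side.

```bash
python3 -m inch '[{"tx":12,"ty":20,"az":-0.03,"grip":1},{"tx":36,"ty":62,"az":-0.08,"grip":1},{"tx":64,"ty":110,"az":-0.13,"grip":1},{"tx":92,"ty":158,"az":-0.18,"grip":1},{"tx":120,"ty":206,"az":-0.23,"grip":1},{"tx":148,"ty":254,"az":-0.28,"grip":1},{"tx":176,"ty":302,"az":-0.32,"grip":1},{"tx":204,"ty":350,"az":-0.35,"grip":1},{"tx":232,"ty":398,"az":-0.376,"grip":1},{"tx":260,"ty":446,"az":-0.376,"grip":1},{"tx":288,"ty":494,"az":-0.376,"grip":1},{"tx":312,"ty":536,"az":-0.376,"grip":1}]' 20 && python3 -m inch '[{"tx":8,"ty":14,"grip":1},{"tx":14,"ty":27,"grip":1},{"tx":14,"ty":27,"grip":1}]'
```

```text
invalid input
```

```bash
python3 -m inch '[{"tx":12,"ty":20,"tz":0,"ax":0,"ay":0,"az":-0.03,"grip":1},{"tx":36,"ty":62,"tz":0,"ax":0,"ay":0,"az":-0.08,"grip":1},{"tx":64,"ty":110,"tz":0,"ax":0,"ay":0,"az":-0.13,"grip":1},{"tx":92,"ty":158,"tz":0,"ax":0,"ay":0,"az":-0.18,"grip":1},{"tx":120,"ty":206,"tz":0,"ax":0,"ay":0,"az":-0.23,"grip":1},{"tx":148,"ty":254,"tz":0,"ax":0,"ay":0,"az":-0.28,"grip":1},{"tx":176,"ty":302,"tz":0,"ax":0,"ay":0,"az":-0.32,"grip":1},{"tx":204,"ty":350,"tz":0,"ax":0,"ay":0,"az":-0.35,"grip":1},{"tx":232,"ty":398,"tz":0,"ax":0,"ay":0,"az":-0.376,"grip":1},{"tx":260,"ty":446,"tz":0,"ax":0,"ay":0,"az":-0.376,"grip":1},{"tx":288,"ty":494,"tz":0,"ax":0,"ay":0,"az":-0.376,"grip":1},{"tx":312,"ty":536,"tz":0,"ax":0,"ay":0,"az":-0.376,"grip":1}]' 20
```

```text
time_s: 1.8
tool_pos: [456.3, -106.1, 214.2]
orientation: [0.0, 0.999, -0.052, 0.0]
force: [0.9, -1.0, 0.4]
opening: 0.3
```

```bash
python3 -m inch '[{"tx":8,"ty":15,"tz":0,"ax":0,"ay":0,"az":0,"grip":1},{"tx":14,"ty":29,"tz":0,"ax":0,"ay":0,"az":0,"grip":1},{"tx":14,"ty":29,"tz":-30,"ax":0,"ay":0,"az":0,"grip":1},{"tx":14,"ty":29,"tz":-70,"ax":0,"ay":0,"az":0,"grip":1},{"tx":14,"ty":29,"tz":-110,"ax":0,"ay":0,"az":0,"grip":1},{"tx":14,"ty":29,"tz":-110,"ax":0,"ay":0,"az":0,"grip":1},{"tx":14,"ty":29,"tz":-110,"ax":0,"ay":0,"az":0,"grip":1}]'; python3 - <<'E'
from bench import arm
import cv2
for n in("top","side"):
    im=arm.get_image(n)[:,:,::-1]; cv2.imwrite(f"pics/{n}1.png",im)
    b=(240,150,410,270) if n=="top" else (230,110,400,270)
    cv2.imwrite(f"pics/{n}1c.png",cv2.resize(im[b[1]:b[3],b[0]:b[2]],None,fx=3.5,fy=3.5,interpolation=cv2.INTER_CUBIC))
E
```

```text
time_s: 2.5
tool_pos: [469.5, -79.1, 104.5]
orientation: [-0.0, 0.999, -0.052, -0.001]
force: [0.5, -1.4, 0.7]
opening: 0.6
```

View pics/side1c.png

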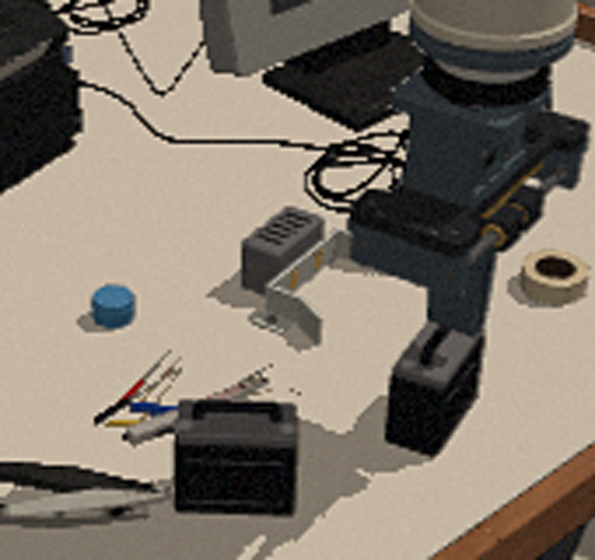

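View pics/top1c.png

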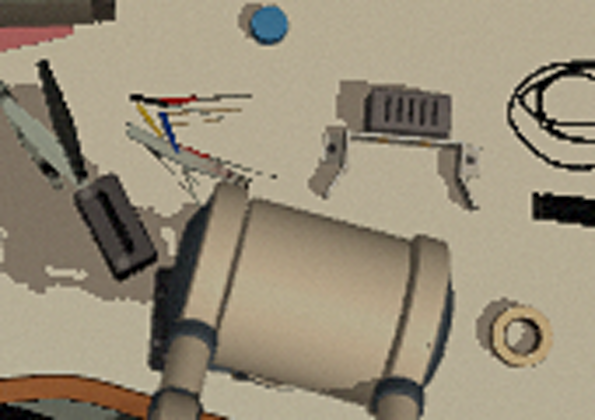

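The side crop shows the tips above the box's handle (crop 455,320) and not yet beside it, because the unreached part wasn't carried over. It is clear of contact, so I go on to the left side and then down.

```bash
python3 -m inch '[{"tx":8,"ty":17,"tz":0,"ax":0,"ay":0,"az":0,"grip":1},{"tx":17,"ty":34,"tz":0,"ax":0,"ay":0,"az":0,"grip":1},{"tx":21,"ty":43,"tz":0,"ax":0,"ay":0,"az":0,"grip":1},{"tx":21,"ty":43,"tz":-10,"ax":0,"ay":0,"az":0,"grip":1},{"tx":21,"ty":43,"tz":-35,"ax":0,"ay":0,"az":0,"grip":1},{"tx":21,"ty":43,"tz":-60,"ax":0,"ay":0,"az":0,"grip":1},{"tx":21,"ty":43,"tz":-80,"ax":0,"ay":0,"az":0,"grip":1},{"tx":21,"ty":43,"tz":-90,"ax":0,"ay":0,"az":0,"grip":1},{"tx":21,"ty":43,"tz":-90,"ax":0,"ay":0,"az":0,"grip":1},{"tx":21,"ty":43,"tz":-90,"ax":0,"ay":0,"az":0,"grip":1}]'; python3 - <<'E'
from bench import arm
import cv2
for n in("side",):
    im=arm.get_image(n)[:,:,::-1]; cv2.imwrite(f"pics/{n}2.png",im)
    b=(230,110,400,270)
    cv2.imwrite(f"pics/{n}2c.png",cv2.resize(im[b[1]:b[3],b[0]:b[2]],None,fx=3.5,fy=3.5,interpolation=cv2.INTER_CUBIC))
E
```

```text
time_s: 3.6
tool_pos: [490.7, -36.3, 14.4]
orientation: [0.0, 0.999, -0.052, 0.0]
force: [-0.4, -0.0, -0.1]
opening: 0.5
```

View pics/side2c.png

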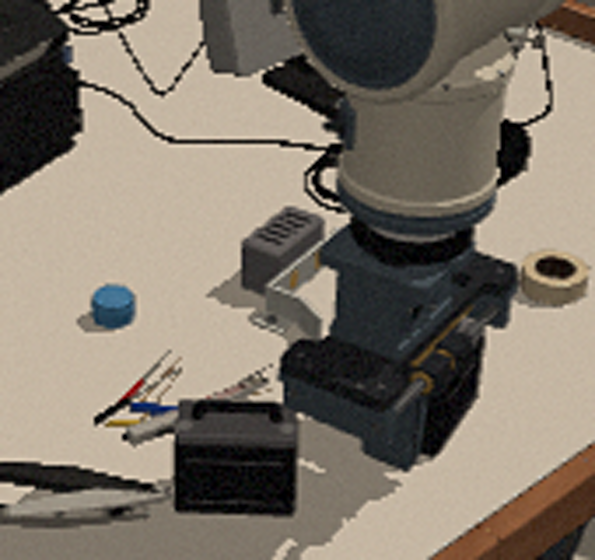

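The side view shows the fingers down on the box's left, clear of the look-alike. Now the lateral push, in stages.

```bash
python3 -m inch '[{"tx":0,"ty":-5,"tz":0,"ax":0,"ay":0,"az":0,"grip":1},{"tx":-1,"ty":-10,"tz":0,"ax":0,"ay":0,"az":0,"grip":1},{"tx":-1,"ty":-14,"tz":0,"ax":0,"ay":0,"az":0,"grip":1},{"tx":-1,"ty":-18,"tz":0,"ax":0,"ay":0,"az":0,"grip":1},{"tx":-2,"ty":-22,"tz":0,"ax":0,"ay":0,"az":0,"grip":1},{"tx":-2,"ty":-28,"tz":0,"ax":0,"ay":0,"az":0,"grip":1},{"tx":-3,"ty":-35,"tz":0,"ax":0,"ay":0,"az":0,"grip":1},{"tx":-3,"ty":-42,"tz":0,"ax":0,"ay":0,"az":0,"grip":1},{"tx":-4,"ty":-49,"tz":0,"ax":0,"ay":0,"az":0,"grip":1},{"tx":-4,"ty":-55,"tz":0,"ax":0,"ay":0,"az":0,"grip":1},{"tx":-4,"ty":-58,"tz":0,"ax":0,"ay":0,"az":0,"grip":1},{"tx":-4,"ty":-60,"tz":0,"ax":0,"ay":0,"az":0,"grip":1}]'; python3 - <<'E'
from bench import arm
import cv2
for n in("side","top"):
    im=arm.get_image(n)[:,:,::-1]; cv2.imwrite(f"pics/{n}3.png",im)
    b=(290,120,400,260) if n=='side' else (290,150,410,270)
    cv2.imwrite(f"pics/{n}3c.png",cv2.resize(im[b[1]:b[3],b[0]:b[2]],None,fx=4.2,fy=4.2,interpolation=cv2.INTER_CUBIC))
E
```

```text
time_s: 4.85
tool_pos: [486.3, -96.0, 14.1]
orientation: [-0.0, 0.999, -0.052, -0.0]
force: [0.8, 8.8, 3.2]
opening: 0.5
```

View pics/side3c.png

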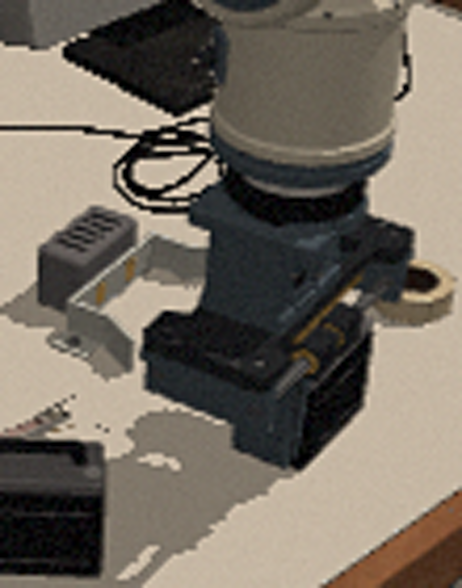

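View pics/top3c.png

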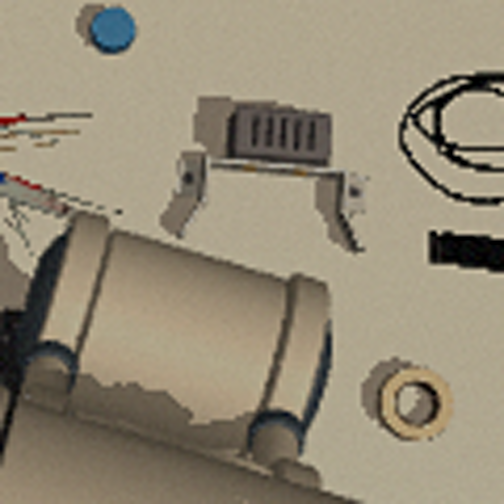

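Contact is at about 9 N, and the box is upright and sliding against the fingers. I push the remaining 50 mm, then back off and rise.

```bash
python3 -m inch '[{"tx":0,"ty":-5,"tz":0,"ax":0,"ay":0,"az":0,"grip":1},{"tx":-1,"ty":-11,"tz":0,"ax":0,"ay":0,"az":0,"grip":1},{"tx":-1,"ty":-18,"tz":0,"ax":0,"ay":0,"az":0,"grip":1},{"tx":-2,"ty":-25,"tz":0,"ax":0,"ay":0,"az":0,"grip":1},{"tx":-2,"ty":-32,"tz":0,"ax":0,"ay":0,"az":0,"grip":1},{"tx":-3,"ty":-39,"tz":0,"ax":0,"ay":0,"az":0,"grip":1},{"tx":-3,"ty":-44,"tz":0,"ax":0,"ay":0,"az":0,"grip":1},{"tx":-3,"ty":-48,"tz":0,"ax":0,"ay":0,"az":0,"grip":1},{"tx":-4,"ty":-50,"tz":0,"ax":0,"ay":0,"az":0,"grip":1},{"tx":-4,"ty":-50,"tz":0,"ax":0,"ay":0,"az":0,"grip":1}]';python3 -m inch '[{"tx":0,"ty":5,"tz":0,"ax":0,"ay":0,"az":0,"grip":1},{"tx":1,"ty":14,"tz":0,"ax":0,"ay":0,"az":0,"grip":1},{"tx":1,"ty":20,"tz":0,"ax":0,"ay":0,"az":0,"grip":1},{"tx":1,"ty":22,"tz":20,"ax":0,"ay":0,"az":0,"grip":1},{"tx":1,"ty":22,"tz":60,"ax":0,"ay":0,"az":0,"grip":1},{"tx":-40,"ty":22,"tz":100,"ax":0,"ay":0,"az":0,"grip":1},{"tx":-80,"ty":22,"tz":120,"ax":0,"ay":0,"az":0,"grip":1},{"tx":-100,"ty":22,"tz":130,"ax":0,"ay":0,"az":0,"grip":1},{"tx":-100,"ty":22,"tz":130,"ax":0,"ay":0,"az":0,"grip":1},{"tx":-100,"ty":22,"tz":130,"ax":0,"ay":0,"az":0,"grip":1}]'; python3 - <<'E'
from bench import arm
import cv2
for n in("side","top"):
    im=arm.get_image(n)[:,:,::-1]; cv2.imwrite(f"pics/{n}4.png",im)
    b=(290,160,410,250) if n=='side' else (290,165,410,265)
    cv2.imwrite(f"pics/{n}4c.png",cv2.resize(im[b[1]:b[3],b[0]:b[2]],None,fx=6,fy=6,interpolation=cv2.INTER_CUBIC))
E
```

```text
time_s: 5.95
tool_pos: [482.4, -146.2, 14.1]
orientation: [-0.0, 0.999, -0.052, -0.0]
force: [-0.9, 2.4, 2.2]
opening: 0.9
time_s: 6.95
tool_pos: [382.9, -123.9, 144.2]
orientation: [0.0, 0.999, -0.052, 0.001]
force: [0.5, -0.0, -0.1]
opening: 0.2
```

View pics/side4c.png

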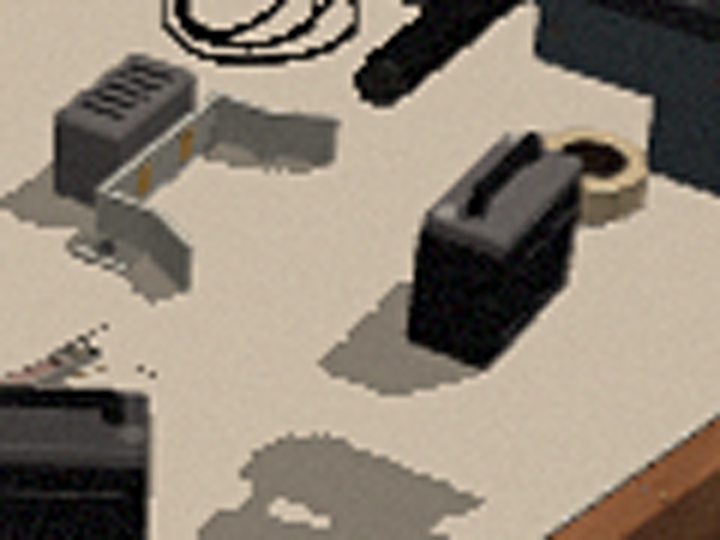

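View pics/top4c.png

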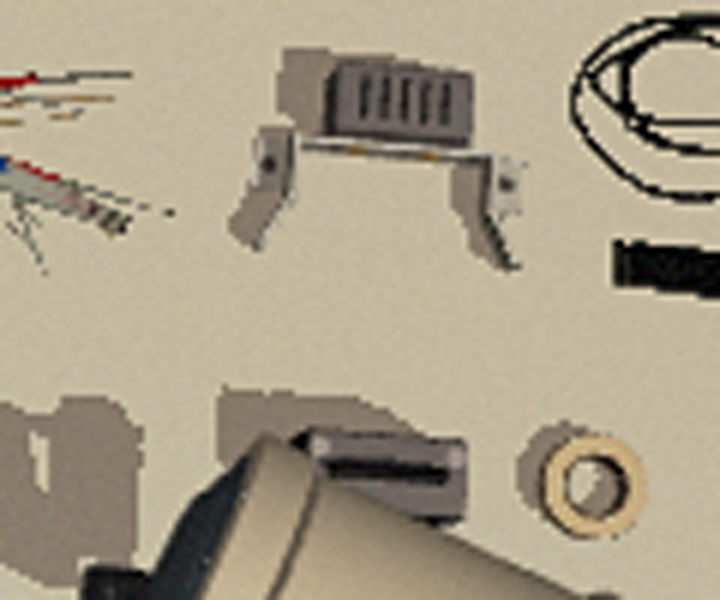

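```bash
python3 - <<'E'
from bench import arm
from fit import *
T=(290,165);S=(290,160)
bo=[('top',(20,40,67),px((312,428),T)),('top',(20,-40,67),px((468,438),T)),('top',(-20,-40,67),px((465,521),T)),
('side',(20,40,67),px((428,213),S)),('side',(-20,40,67),px((502,252),S)),('side',(-20,-40,67),px((582,158),S)),('side',(20,40,0),px((408,340),S)),('side',(-20,40,0),px((488,370),S)),('side',(-20,-40,0),px((570,280),S))]
pb,r=fit(arm,bo,[480,-200,-.1]);print(pb,r.round(1).tolist())
pd=np.array([620.85,-214.23,-.1044])
c,s=np.cos(pd[2]),np.sin(pd[2]);d=pb[:2]-pd[:2];print('battery in dock',c*d[0]+s*d[1],-s*d[0]+c*d[1],pb[2]-pd[2])
cv2.imwrite('pics/ot4.png',draw(arm,'top',cv2.imread('pics/top4.png'),(290,165,410,265),pb,pd))
cv2.imwrite('pics/os4.png',draw(arm,'side',cv2.imread('pics/side4.png'),(290,160,410,250),pb,pd))
E
```

```text
[ 4.75644417e+02 -2.00220845e+02 -7.87814364e-02] [[-0.4, 0.1], [1.2, 0.0], [1.3, 0.0], [-1.7, 0.3], [0.7, -1.0], [0.9, -0.2], [-0.9, 0.7], [-0.0, 1.1], [-0.4, 0.8]]
battery in dock -145.87487831671896 -1.1990609192786081 0.02561856359768787
```

View pics/ot4.png

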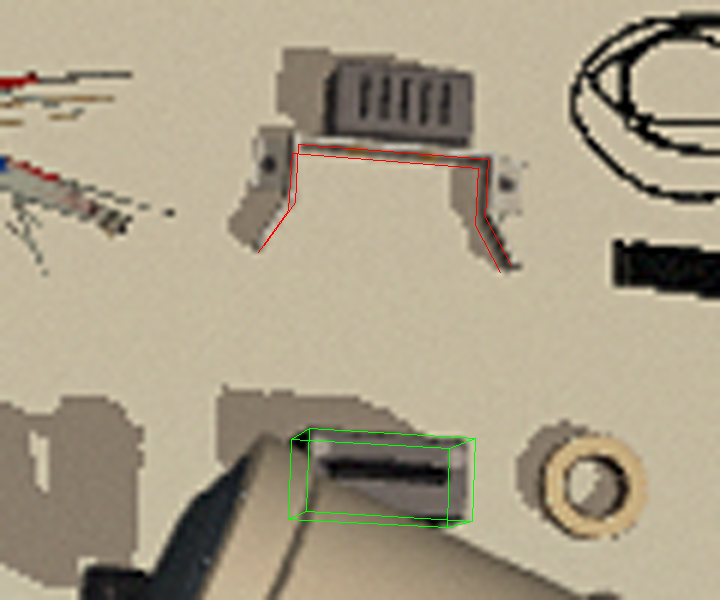

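View pics/os4.png

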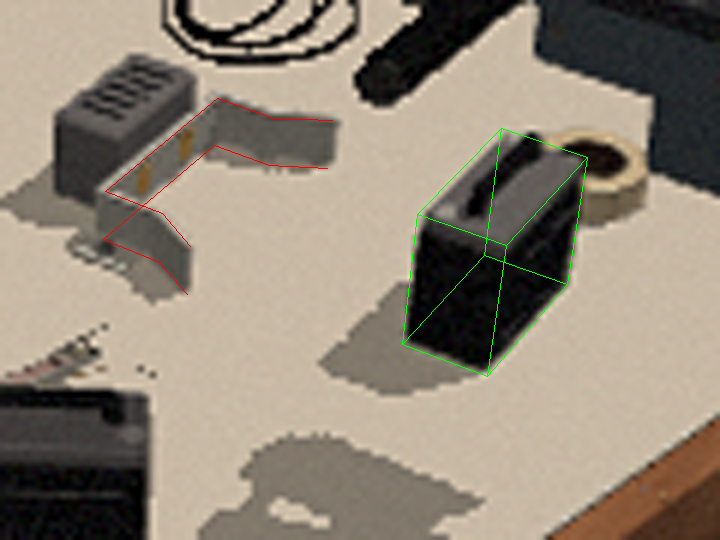

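The box is now 1 mm off the dock axis, turned 0.03 rad and upright. Next I go behind it with the jaws half open, for a two-point push, and tilt the tips forward so that contact is low.

```bash
python3 -m inch '[{"tx":6,"ty":-12,"tz":0,"ax":0,"ay":-0.04,"az":0,"grip":0},{"tx":18,"ty":-34,"tz":0,"ax":-0.01,"ay":-0.1,"az":0,"grip":0},{"tx":30,"ty":-56,"tz":0,"ax":-0.02,"ay":-0.16,"az":0,"grip":0},{"tx":37,"ty":-69,"tz":0,"ax":-0.02,"ay":-0.2,"az":0,"grip":0},{"tx":37,"ty":-69,"tz":-15,"ax":-0.02,"ay":-0.2,"az":0,"grip":0},{"tx":37,"ty":-69,"tz":-45,"ax":-0.02,"ay":-0.2,"az":0,"grip":0},{"tx":37,"ty":-69,"tz":-80,"ax":-0.02,"ay":-0.2,"az":0,"grip":0},{"tx":37,"ty":-69,"tz":-110,"ax":-0.02,"ay":-0.2,"az":0,"grip":0},{"tx":37,"ty":-69,"tz":-126,"ax":-0.02,"ay":-0.2,"az":0,"grip":0},{"tx":37,"ty":-69,"tz":-132,"ax":-0.02,"ay":-0.2,"az":0,"grip":0},{"tx":37,"ty":-69,"tz":-132,"ax":-0.02,"ay":-0.2,"az":0,"grip":0},{"tx":37,"ty":-69,"tz":-132,"ax":-0.02,"ay":-0.2,"az":0,"grip":0}]'; python3 - <<'E'
from bench import arm
import cv2
for n in("side","top"):
    im=arm.get_image(n)[:,:,::-1]; cv2.imwrite(f"pics/{n}5.png",im)
    b=(290,150,430,255)
    cv2.imwrite(f"pics/{n}5c.png",cv2.resize(im[b[1]:b[3],b[0]:b[2]],None,fx=5,fy=5,interpolation=cv2.INTER_CUBIC))
E
```

```text
time_s: 8.25
tool_pos: [420.1, -193.2, 12.3]
orientation: [0.005, 0.994, -0.052, 0.1]
force: [0.8, 0.9, -0.6]
opening: 45.4
```

View pics/side5c.png

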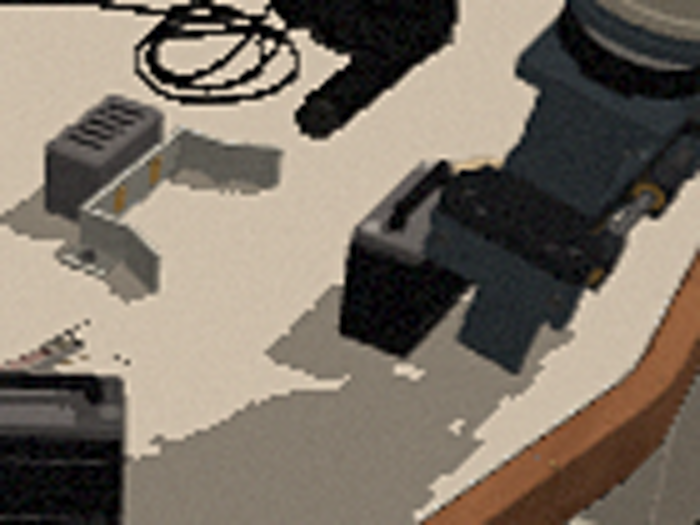

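Fingers are behind the box, low and clear of it (crop 500,350). First push is 100 mm along the dock axis, to just before the mouth.

```bash
python3 -m inch '[{"tx":5,"ty":-0.5,"tz":0,"ax":0,"ay":0,"az":0,"grip":0},{"tx":11,"ty":-1,"tz":0,"ax":0,"ay":0,"az":0,"grip":0},{"tx":16,"ty":-1.7,"tz":0,"ax":0,"ay":0,"az":0,"grip":0},{"tx":20,"ty":-2,"tz":0,"ax":0,"ay":0,"az":0,"grip":0},{"tx":24,"ty":-2.5,"tz":0,"ax":0,"ay":0,"az":0,"grip":0},{"tx":30,"ty":-3,"tz":0,"ax":0,"ay":0,"az":0,"grip":0},{"tx":37,"ty":-3.9,"tz":0,"ax":0,"ay":0,"az":0,"grip":0},{"tx":44,"ty":-4.6,"tz":0,"ax":0,"ay":0,"az":0,"grip":0},{"tx":51,"ty":-5.3,"tz":0,"ax":0,"ay":0,"az":0,"grip":0},{"tx":58,"ty":-6,"tz":0,"ax":0,"ay":0,"az":0,"grip":0},{"tx":62,"ty":-6.5,"tz":0,"ax":0,"ay":0,"az":0,"grip":0},{"tx":64,"ty":-6.7,"tz":0,"ax":0,"ay":0,"az":0,"grip":0}]'; python3 -m inch '[{"tx":4,"ty":-0.4,"tz":0,"ax":0,"ay":0,"az":0,"grip":0},{"tx":10,"ty":-1,"tz":0,"ax":0,"ay":0,"az":0,"grip":0},{"tx":17,"ty":-1.8,"tz":0,"ax":0,"ay":0,"az":0,"grip":0},{"tx":24,"ty":-2.5,"tz":0,"ax":0,"ay":0,"az":0,"grip":0},{"tx":30,"ty":-3.1,"tz":0,"ax":0,"ay":0,"az":0,"grip":0},{"tx":34,"ty":-3.6,"tz":0,"ax":0,"ay":0,"az":0,"grip":0},{"tx":36,"ty":-3.8,"tz":0,"ax":0,"ay":0,"az":0,"grip":0},{"tx":36,"ty":-3.8,"tz":0,"ax":0,"ay":0,"az":0,"grip":0}]'; python3 - <<'E'
from bench import arm
import cv2
for n in("side","top"):
    im=arm.get_image(n)[:,:,::-1]; cv2.imwrite(f"pics/{n}6.png",im)
    b=(290,150,410,255)
    cv2.imwrite(f"pics/{n}6c.png",cv2.resize(im[b[1]:b[3],b[0]:b[2]],None,fx=5,fy=5,interpolation=cv2.INTER_CUBIC))
E
```

```text
time_s: 9.55
tool_pos: [482.4, -198.8, 11.6]
orientation: [0.004, 0.994, -0.052, 0.099]
force: [-11.1, -0.1, 7.6]
opening: 45.7
time_s: 10.35
tool_pos: [518.4, -202.7, 11.5]
orientation: [0.004, 0.994, -0.052, 0.099]
force: [-7.5, 1.5, 5.1]
opening: 45.6
```

View pics/side6c.png

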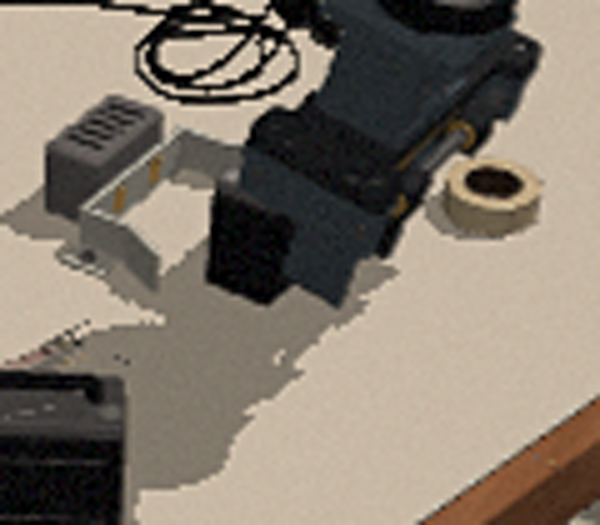

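View pics/top6c.png

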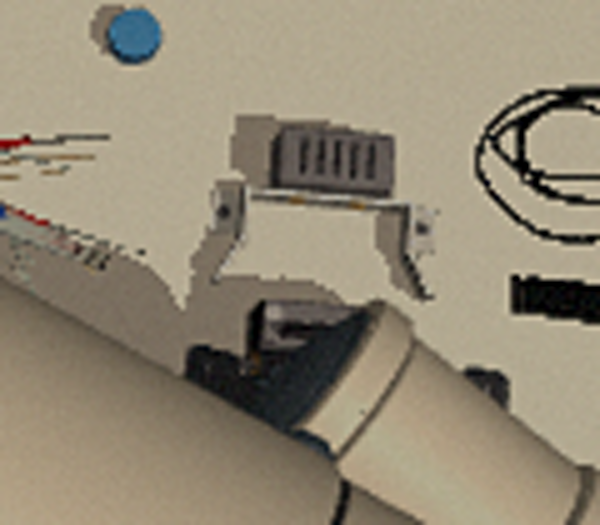

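```bash
python3 - <<'E'
from bench import arm
from fit import *
pd=np.array([620.85,-214.23,-.1044])
pb=np.r_[world(pd,[[-67,0,0]])[0,:2],pd[2]]
T=(290,150)
cv2.imwrite('pics/ot6.png',draw(arm,'top',cv2.imread('pics/top6.png'),(300,165,400,240),pb,pd,8))
cv2.imwrite('pics/os6.png',draw(arm,'side',cv2.imread('pics/side6.png'),(290,160,380,230),pb,pd,8))
E
```

```text
(no output)
```

View pics/ot6.png

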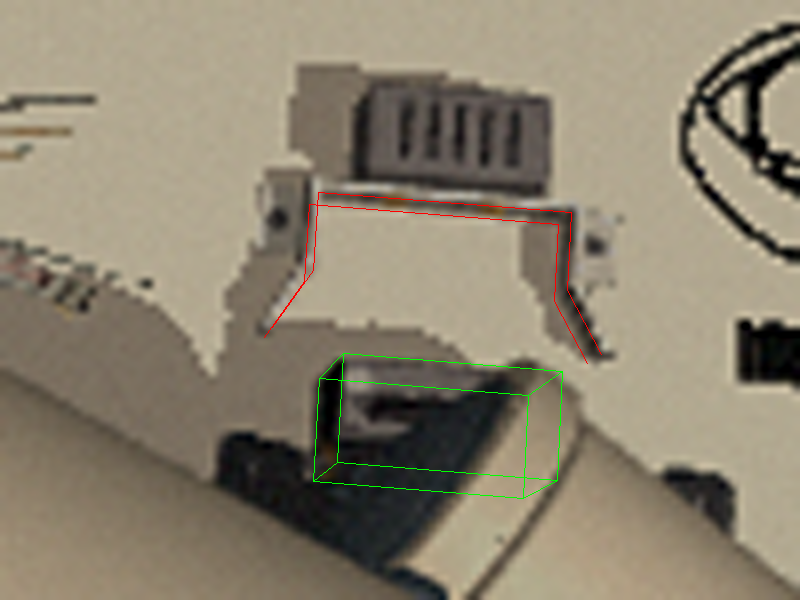

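View pics/os6.png

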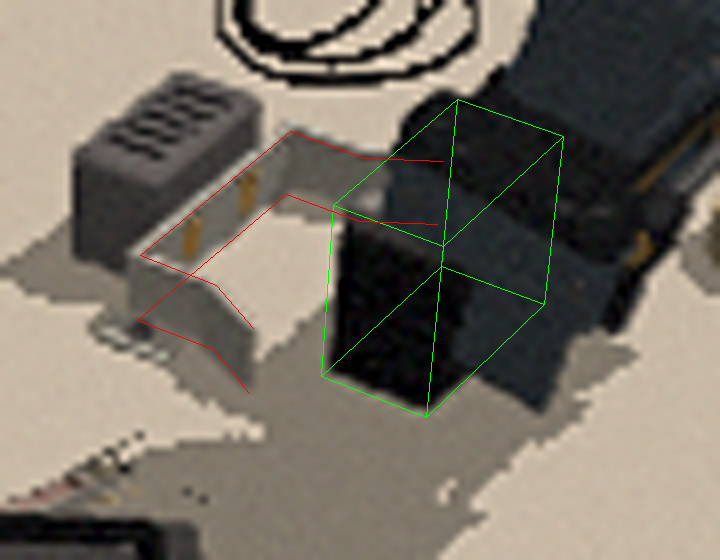

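The predicted wireframe (on axis, x=−67) matches the picture within 1–2 mm. I push on into the dock, 58 mm first.

```bash
python3 -m inch '[{"tx":4,"ty":-0.4,"tz":0,"ax":0,"ay":0,"az":0,"grip":0},{"tx":10,"ty":-1,"tz":0,"ax":0,"ay":0,"az":0,"grip":0},{"tx":16,"ty":-1.7,"tz":0,"ax":0,"ay":0,"az":0,"grip":0},{"tx":22,"ty":-2.3,"tz":0,"ax":0,"ay":0,"az":0,"grip":0},{"tx":28,"ty":-2.9,"tz":0,"ax":0,"ay":0,"az":0,"grip":0},{"tx":34,"ty":-3.6,"tz":0,"ax":0,"ay":0,"az":0,"grip":0},{"tx":40,"ty":-4.2,"tz":0,"ax":0,"ay":0,"az":0,"grip":0},{"tx":45,"ty":-4.7,"tz":0,"ax":0,"ay":0,"az":0,"grip":0},{"tx":50,"ty":-5.2,"tz":0,"ax":0,"ay":0,"az":0,"grip":0},{"tx":54,"ty":-5.7,"tz":0,"ax":0,"ay":0,"az":0,"grip":0},{"tx":57,"ty":-6,"tz":0,"ax":0,"ay":0,"az":0,"grip":0},{"tx":58,"ty":-6,"tz":0,"ax":0,"ay":0,"az":0,"grip":0}]'; python3 -m inch '[{"tx":1,"ty":0,"tz":0,"ax":0,"ay":0,"az":0,"grip":0},{"tx":2,"ty":0,"tz":0,"ax":0,"ay":0,"az":0,"grip":0}]'
```

```text
time_s: 11.65
tool_pos: [576.2, -208.8, 11.5]
orientation: [0.004, 0.994, -0.052, 0.099]
force: [-10.8, 0.3, 7.2]
opening: 46.0
time_s: 11.85
tool_pos: [577.8, -208.8, 11.4]
orientation: [0.004, 0.994, -0.052, 0.098]
force: [-11.3, 0.8, 7.5]
opening: 45.6
```

```bash
python3 -m inch '[{"tx":1,"ty":-0.1,"tz":0,"ax":0,"ay":0,"az":0,"grip":0},{"tx":2,"ty":-0.2,"tz":0,"ax":0,"ay":0,"az":0,"grip":0},{"tx":3,"ty":-0.3,"tz":0,"ax":0,"ay":0,"az":0,"grip":0}]'; python3 -m inch '[{"tx":1,"ty":-0.1,"tz":0,"ax":0,"ay":0,"az":0,"grip":0},{"tx":2,"ty":-0.2,"tz":0,"ax":0,"ay":0,"az":0,"grip":0}]';  python3 -m inch '[{"tx":0.5,"ty":-0.1,"tz":0,"ax":0,"ay":0,"az":0,"grip":0},{"tx":1,"ty":-0.1,"tz":0,"ax":0,"ay":0,"az":0,"grip":0}]'
```

```text
time_s: 12.15
tool_pos: [580.8, -209.0, 11.4]
orientation: [0.004, 0.994, -0.052, 0.098]
force: [-11.7, 1.2, 8.1]
opening: 45.4
time_s: 12.35
tool_pos: [582.7, -209.1, 11.4]
orientation: [0.004, 0.994, -0.052, 0.098]
force: [-11.3, 1.5, 8.3]
opening: 45.3
time_s: 12.55
tool_pos: [583.7, -209.3, 11.4]
orientation: [0.004, 0.994, -0.052, 0.098]
force: [-11.9, -0.3, 9.5]
opening: 45.7
```

```bash
python3 -m inch '[{"tx":0.5,"ty":-0.1,"tz":0,"ax":0,"ay":0,"az":0,"grip":0},{"tx":1,"ty":-0.1,"tz":0,"ax":0,"ay":0,"az":0,"grip":0}]'; python3 -m inch '[{"tx":0.5,"ty":-0.1,"tz":0,"ax":0,"ay":0,"az":0,"grip":0},{"tx":1,"ty":-0.1,"tz":0,"ax":0,"ay":0,"az":0,"grip":0}]';  python3 -m inch '[{"tx":0.5,"ty":-0.1,"tz":0,"ax":0,"ay":0,"az":0,"grip":0},{"tx":1,"ty":-0.1,"tz":0,"ax":0,"ay":0,"az":0,"grip":0}]'; python3 - <<'E'
from bench import arm
import cv2
for n in("side","top"):
    im=arm.get_image(n)[:,:,::-1]; cv2.imwrite(f"pics/{n}7.png",im)
    b=(290,155,370,215)
    cv2.imwrite(f"pics/{n}7c.png",cv2.resize(im[b[1]:b[3],b[0]:b[2]],None,fx=8,fy=8,interpolation=cv2.INTER_CUBIC))
E
```

```text
time_s: 12.75
tool_pos: [584.7, -209.4, 11.4]
orientation: [0.004, 0.994, -0.052, 0.098]
force: [-11.7, 1.6, 8.6]
opening: 45.3
time_s: 12.95
tool_pos: [585.7, -209.5, 11.5]
orientation: [0.004, 0.994, -0.052, 0.098]
force: [-12.5, 0.2, 8.5]
opening: 45.4
time_s: 13.15
tool_pos: [586.4, -209.5, 11.4]
orientation: [0.004, 0.994, -0.052, 0.098]
force: [-16.1, 0.0, 12.6]
opening: 45.9
```

View pics/side7c.png

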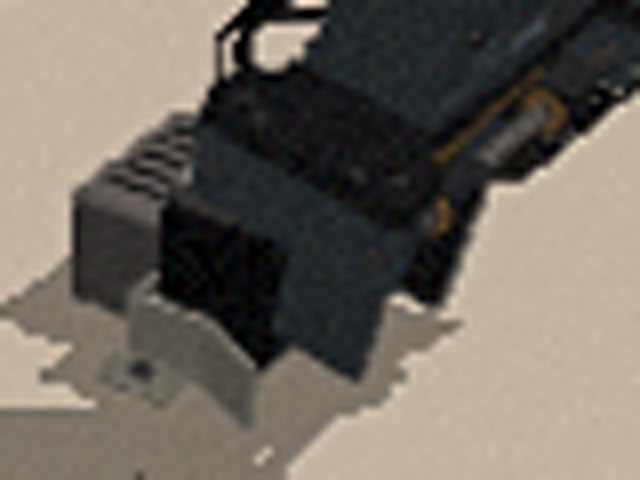

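Force has started to rise (16 N) where the stop is expected. I press a little more to seat the box flat.

```bash
python3 -m inch '[{"tx":0.5,"ty":0,"tz":0,"ax":0,"ay":0,"az":0,"grip":0},{"tx":1,"ty":-0.1,"tz":0,"ax":0,"ay":0,"az":0,"grip":0}]'; python3 -m inch '[{"tx":0.3,"ty":0,"tz":0,"ax":0,"ay":0,"az":0,"grip":0},{"tx":0.6,"ty":0,"tz":0,"ax":0,"ay":0,"az":0,"grip":0},{"tx":0.6,"ty":0,"tz":0,"ax":0,"ay":0,"az":0,"grip":0}]'; python3 -c "
from bench import arm
s=arm.get_state();print(s['force'],s['torque'])"
```

```text
time_s: 13.45
tool_pos: [586.6, -209.4, 11.3]
orientation: [0.004, 0.994, -0.052, 0.098]
force: [-21.6, 0.4, 17.4]
opening: 45.7
time_s: 13.75
tool_pos: [586.7, -209.4, 11.3]
orientation: [0.004, 0.994, -0.052, 0.097]
force: [-23.1, -0.4, 18.6]
opening: 45.5
[-23.14917611  -0.40454365  18.5706123 ] [-0.24360714  3.38623872 -0.2543332 ]
```

The TCP has stalled at x=586.7 while force rises to 23 N, so the box is against the stop. I back off straight, rise, and look.

```bash
python3 -m inch '[{"tx":-1,"ty":0.1,"tz":0,"ax":0,"ay":0,"az":0,"grip":0},{"tx":-4,"ty":0.4,"tz":0,"ax":0,"ay":0,"az":0,"grip":0},{"tx":-12,"ty":1.2,"tz":0,"ax":0,"ay":0,"az":0,"grip":0},{"tx":-30,"ty":3,"tz":0,"ax":0,"ay":0,"az":0,"grip":0},{"tx":-55,"ty":5,"tz":5,"ax":0,"ay":0,"az":0,"grip":0},{"tx":-85,"ty":5,"tz":25,"ax":0,"ay":0,"az":0,"grip":0},{"tx":-120,"ty":5,"tz":60,"ax":0,"ay":0,"az":0,"grip":0},{"tx":-155,"ty":5,"tz":100,"ax":0,"ay":0,"az":0,"grip":0},{"tx":-185,"ty":5,"tz":135,"ax":0,"ay":0,"az":0,"grip":0},{"tx":-200,"ty":5,"tz":150,"ax":0,"ay":0,"az":0,"grip":0},{"tx":-200,"ty":5,"tz":150,"ax":0,"ay":0,"az":0,"grip":0},{"tx":-200,"ty":5,"tz":150,"ax":0,"ay":0,"az":0,"grip":0}]'; python3 - <<'E'
from bench import arm
from fit import *
pd=np.array([620.85,-214.23,-.1044])
for n in("side","top"):
    im=arm.get_image(n)[:,:,::-1].copy(); cv2.imwrite(f"pics/{n}8.png",im)
    b=(285,155,375,220)
    cv2.imwrite(f"pics/{n}8c.png",cv2.resize(im[b[1]:b[3],b[0]:b[2]],None,fx=8,fy=8,interpolation=cv2.INTER_CUBIC))
    cv2.imwrite(f"pics/{n}8o.png",draw(arm,n,im,b,pd,pd,8))
E
```

```text
time_s: 14.95
tool_pos: [390.4, -205.9, 161.9]
orientation: [0.005, 0.994, -0.052, 0.101]
force: [0.3, -0.4, -0.9]
opening: 45.7
```

View pics/side8c.png

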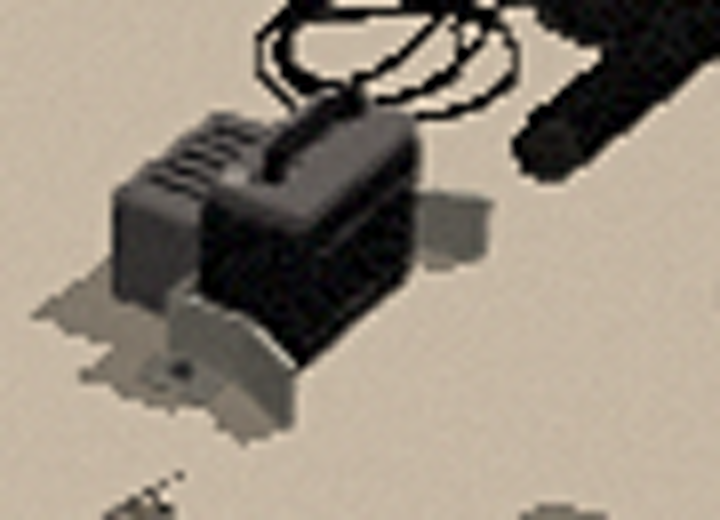

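View pics/top8c.png

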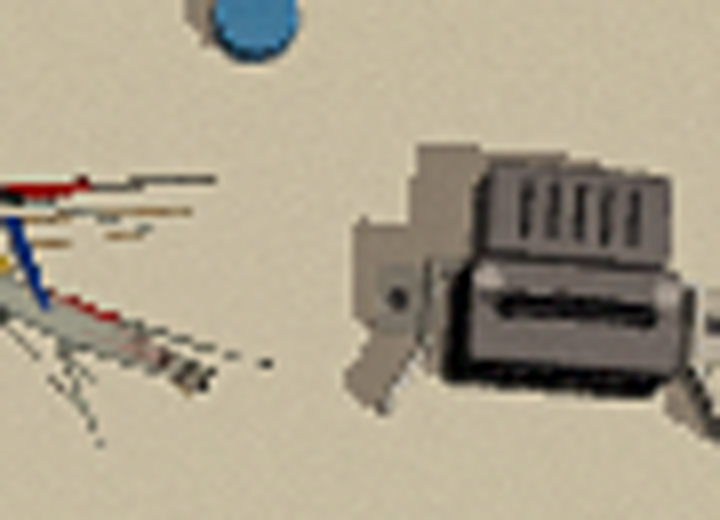

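View pics/top8o.png

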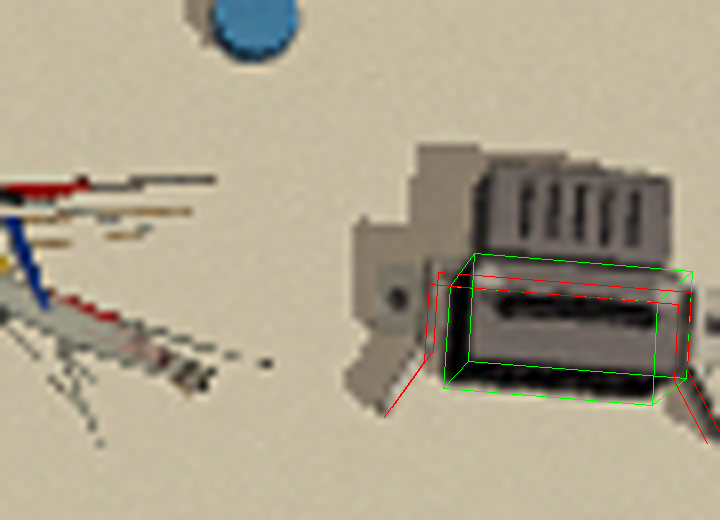

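View pics/side8o.png

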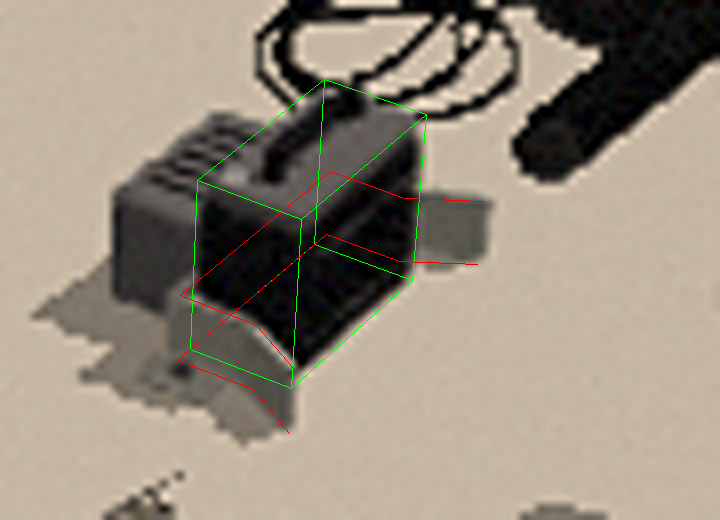

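View pics/top8.png

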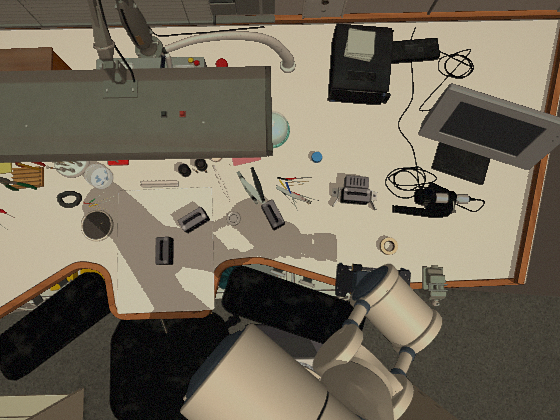

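The pictures show the box upright inside the U. It is parallel to the stop, its base edge lies within 1 px of the fully-home wireframe, and the tape (388,245) and blue cap (316,157) have not moved. I hand in.

```bash
python3 -c "
from bench import arm
print(arm.job_done())"
```

```text
the job is handed in; nothing more can be done
None
```

The battery box is in the charging dock, standing upright against the back stop. I handed the job in at about 15 s of the 64 s allowed.

- **What I did:** Of the four look-alike boxes I took the one farthest to the robot's right. I pushed it sideways low on its narrow face until it stood 1 mm off the dock axis. Then I pushed it in from behind with two half-open fingers, contacting at about 15 mm height.
- **Last checks:** The tool stalled at x = 586.7 mm while the force rose from about 12 N to 23 N, so the box is against the stop. I backed off and the force went to about zero. In both views the box matches the fully-home outline to about 1 px (about 3 mm), parallel to the stop. It even looks slightly deeper than the outline in the top view, which is within calibration and fit error. The tape roll, the blue cap and the other boxes show no movement in the pictures. I did not measure the press die separately, but the arm never went near it.
- **What went wrong on the way:** One move call was refused as invalid because rows need all keys. One move also stopped short, above the box; I saw this in the picture and corrected it without contact.

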